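# Zero the strain viewer's ring and set it to the rider mark

## Task

On the bench strain viewer, push the upright post of the ring's lever round until the lever lies against the stop at the zero end of the scale (the left end, seen from the robot). Then push it back round the scale until the lever's pointer is in line with the small black rider clipped on the scale, and leave it there. Nothing needs gripping: do not move the rider, and leave the jar, the beaker and the pot standing where they are.

Things in the scene. Friction and masses are not known exactly. Their poses are not given: they have to be found in the camera images.
- viewer: Fixed strain viewer: a white box 260 x 260 mm, 60 mm high, flat deck on top. Origin: centre of its underside on the table; z up; its front (the scale side) faces its own -x.
- axis (a point): Centre of the ring on the deck surface (60 mm above the table): the ring and the rider both turn about the vertical line through it. Axes are those of the viewer.
- ring (a joint): Angle of the black ring (outer radius 60 mm, top 13 mm above deck) and its flat lever (12 mm wide). 0 = against the zero stop, 2.3 = far stop; grows counterclockwise from above. World heading of the lever = viewer yaw + pi - 1.15 + this angle: 0 is at the robot's left, and it sweeps across the side facing the robot. Light even friction (about 1.5 N at the post), no spring: stays where left.
- lever_post (a point): Centre of the top of the lever's upright round steel post, the part to push: 12 mm diameter, 85 mm from the axis, top 50 mm above the deck, free from 11 mm above the deck up. Apart from it and the pot nothing on the viewer is higher than 13 mm above the deck; the end stops are 12 mm high blocks beside the lever at its two ends of travel. x points outward along the lever.
- pointer (a point): Pointed outer tip of the lever, 102 mm from the axis, 8 mm above the deck. x axis points outward along the lever.
- rider (a joint): Angle of the rider on the scale, same zero and direction as joint ring: when the two are equal the pointer is in line with the rider. It lies between 0.7 and 1.9. Stiff, but can be knocked.
- rider_tip (a point): Inward-pointing tip of the black rider, 108 mm from the axis, 8 mm above the deck; the rider reaches from there out to 127 mm, is 16 mm wide and 10.5 mm high above the deck. x axis points outward from the axis.
- jar: Loose closed jar, radius 24 mm, 75 mm high, on the table beside the viewer on its +y side. Origin: centre of underside. Leave alone.
- beaker: Loose glass beaker, rim radius 32 mm, 80 mm high, on the table beside the viewer on its -y side. Origin: centre of underside. Leave alone.
- pot: Loose small sample pot, radius 16 mm, 35 mm high, standing on the back part of the viewer's deck. Origin: centre of underside. Leave alone.

How it is judged:
By the outcome, as a careful person would: the job done as asked, in the order asked, and still so for the second after the job is handed in, with the robot touching nothing.
It also fails if it takes over 56 s, if anything falls off the work surface, if the arm or the gripper's body presses on something with over 40 N, if the wrist force passes 120 N, or if a joint passes its speed limit or range.

## Robot

A 7-joint arm with a two-finger parallel gripper is mounted at the origin on the work surface. World frame = base frame: x ahead of the robot, y to its left, z up, the work surface at z = 0. Lengths are in mm, angles in rad, forces in N, time in s.
With the tool pointing down it reaches from about 375 to 925 mm from the base axis. Payload 3.1 kg.
Tool frame: the origin (TCP) lies midway between the tips of the shut fingers; the grasp point (between the pads) lies 19 mm behind it (manip.tcp_to_grasp is the distance from the TCP to the grasp point, in mm); y points along the fingers, z is the direction in which the jaws open and shut, and the axes are right-handed (so a half turn about y gives the same grasp; the last joint's range is limited). The gripper opens to 85 mm and grips with 20 to 120 N. Pads are 22 mm wide; open, the fingers measure 114 mm over their backs; the gripper's body (76 mm by 85 mm) begins 54 mm behind the grasp point. The pads swing forward as they close: fully open they stand 13 mm farther back than shut.
Start: joints at [1.096, 0.383, 0.044, 1.598, -0.018, 1.161, -0.05], TCP at [239.185, -604.395, 231.269] pointing down, gripper open.
Joint ranges: [-2.61, 2.61], [-0.41, 2.15], [-1.48, 1.57], [0, 2.5], [-1.57, 4.71], [0.05, 1.97], [-2.85, 2.85]. Speed limits (rad/s): [2.79, 2.79, 3.14, 3.14, 3.14, 3.14, 3.14].

## Interface

Orientations are given as [roll, pitch, yaw] about the fixed x, y, z axes, in that order (R = Rz(yaw) Ry(pitch) Rx(roll)).
In Python, from bench import manip, grab_frame, search_frame gives the robot as it stands. The module is installed in compiled form; this text tells all that it offers.
- The arm moves only by the tool play_rows, never from a script. Its argument "rows" is a list of rows, each a list of 6 numbers: the shift along the tool's x, y, z in m, then the turn, a rotation vector about the tool's x, y, z in degrees. In form: [[x, y, z, wx, wy, wz], ...]. A call has 1 to 5 rows; each row is the pose to reach, as a shift and turn from the pose commanded when the call began, along the tool's axes at that moment; what a row does not reach only later rows make up. A row lasts 1/12 s, in which the tool goes at most 41.7 mm and 7.16 degrees, less where a joint would pass 70% of its speed; a pose out of reach is approached as far as the arm can. A call with a gripper value outside its range is refused whole. "claw" is the closure in counts, from 0 (fully open) to 255 (shut), set as the call begins (left out, the last holds). The fingers move at their own pace and stop on an object; the grip force is fixed at half the most. Time passes only in rows, so rows that repeat a pose let the fingers close. It gives the time, the measured TCP pose, the force and the opening at its end, in the units of the state.
- manip.sense(): the state, without advancing time (a new reading comes with each control period).
- grab_frame(name): name is "scene" or "top"; returns a dict with "pixels" (480x640x3 uint8, blue, green, red), "range_z" (480x640 float32, mm along the optical axis (not along the pixel's ray), 0 where there is no reading), "camera_matrix" (3x3 intrinsics, pixels), "k1" (the pictures are not rectified: a ray, as slopes to the right and down, at radius r is drawn at 1 + k1 r^2 times it, then the intrinsics apply), "cam_to_world" (4x4, takes a point from camera to world coordinates). Camera axes: x right, y down, z forward; pixel columns grow to the right and rows downward; lengths in mm; the calibration is good to about 2 mm. A picture is of the moment at which its call begins.
- manip.close_job(): hands the job in, once; it reports no verdict.
Trained networks look in the newest picture that a camera, given by its name, has taken for a name from the list of things; names that differ only in an ending like _2 or _b are one class to them, and where a whole thing is asked for, a point or a joint stands for the part that bears it (a point fixed in the world has none). Each returns a list of dicts, best first, with "confidence" (0 to 1); they miss things now and then, are a little off and sometimes report something else, mostly with a low value. They report only what shows in the picture. A call takes as long as a camera call.
- search_frame(camera, label): "box" ([left, top, width, height] in pixels, round what is visible of it).
The state is a dict: "t": time; "joints": joint angles; "dq": joint speeds; "joint_efforts": joint torques, N m; "tcp_pos": TCP position; "ee_rot": TCP orientation; "ft_force": force on the tool from outside, world axes, zero at the start; "moment": the same for the moment, N m; "grip_width": finger opening in mm.
Only numpy, scipy, OpenCV 4.12 (cv2) and the standard library are available. Lean on these libraries where they do the work, as an engineer would, in place of code of your own. Each camera call takes 0.05 s, during which the arm holds its last target. There are 200 camera calls.

## Working session

There is one attempt and no reset: what is moved stays moved. The work goes in short steps, Python scripts to look and compute and a tool call to move; the robot and the scene stay as the last step left them, time stands still between calls to the robot, and variables do not carry over. Pictures are saved under pics/ and viewed, about 8 in all and at most 12, crops included, and the job is handed in when it is done.

Besides the shell and the picture viewer there is one more tool, called after "Request:" as name(argument=value, ...) on one line, values as JSON. play_rows: Moves the arm, as the interface text tells. Its arguments: {"type":"object","properties":{"rows":{"type":"array"},"claw":{"type":"number"}},"required":["rows"]}

```bash
mkdir -p pics; cat > h.py <<'E'
import numpy as np, cv2
from bench import manip, grab_frame, search_frame
def world(f,u,v,z=None):
    K=f["camera_matrix"];T=np.array(f["cam_to_world"]);k=f["k1"]
    d=np.array([(u-K[0][2])/K[0][0],(v-K[1][2])/K[1][1]]);s=d.copy()
    for _ in range(20): s=d/(1+k*(s@s))
    ray=np.array([s[0],s[1],1.])
    if z is None: c=ray*f["range_z"][int(round(v)),int(round(u))]; return T[:3,:3]@c+T[:3,3]
    r=T[:3,:3]@ray; return T[:3,3]+r*(z-T[2,3])/r[2]
def pix(f,P):
    K=f["camera_matrix"];T=np.array(f["cam_to_world"]);c=T[:3,:3].T@(np.array(P)-T[:3,3]);s=c[:2]/c[2]
    s=s*(1+f["k1"]*(s@s)); return np.array([K[0][0]*s[0]+K[0][2],K[1][1]*s[1]+K[1][2]])
E
python3 - <<'E'
from h import *
for n in("top","scene"):
    f=grab_frame(n);cv2.imwrite(f"pics/{n}0.png",f["pixels"]);print(n,np.round(f["cam_to_world"],2).tolist(),f["k1"],f["camera_matrix"][0][0])
    for l in("viewer","ring","lever_post","pointer","rider","rider_tip","jar","beaker","pot"):
        for r in search_frame(n,l)[:2]:
            b=r["box"];print(l,np.round(b),round(r["confidence"],2),np.round(world(f,b[0]+b[2]/2,b[1]+b[3]/2)))
s=manip.sense();print(s)
E
```

```text
top [[0.05, -0.98, 0.2, 416.39], [-1.0, -0.05, 0.01, 20.17], [-0.0, -0.2, -0.98, 1080.93], [0.0, 0.0, 0.0, 1.0]] -0.10224040429018691 474.8550113153865
ring [302. 245.  56.  74.] 0.95 [543.   3.  65.]
lever_post [305. 248.  55.  72.] 0.63 [538.  -4.  67.]
pointer [306. 245.  54.  75.] 0.63 [541.  -4.  73.]
rider [305. 322.   3.   3.] 0.58 [451.  48.  73.]
rider_tip [303. 317.   6.  13.] 0.44 [450.  49.  73.]
jar [223. 284.  23.  24.] 0.83 [499. 203.  76.]
beaker [410. 248.  35.  27.] 0.92 [ 607. -221.    7.]
pot [369. 222.  18.  14.] 0.68 [658. -94.  94.]
scene [[-0.05, 0.85, -0.53, 1039.95], [1.0, 0.04, -0.02, 45.86], [-0.0, -0.53, -0.85, 777.68], [0.0, 0.0, 0.0, 1.0]] -0.023417377821296093 469.5398538642299
viewer [222. 172. 151. 132.] 0.65 [592.  -6.  59.]
ring [221. 171. 153. 136.] 0.18 [593.  -6.  57.]
lever_post [264. 172.  71.  80.] 0.81 [539.  -6.  64.]
lever_post [230. 252.  20.  26.] 0.17 [671. -95.  94.]
pointer [267. 171.  69.  78.] 0.81 [531.  -3.  61.]
rider [325. 174.   8.  10.] 0.5 [462.  47.  70.]
rider_tip [326. 171.  10.  11.] 0.6 [455.  51.  68.]
jar [399. 190.  3
[... 183 characters left out ...]
': 1.0, 'joints': array([ 1.09621116,  0.38285508,  0.04385892,  1.59790405, -0.01792766,
        1.16121745, -0.04986139]), 'dq': array([-1.51154366e-03,  3.51185359e-04,  8.09920639e-04, -4.96481029e-05,
       -2.21730294e-03,  8.63096249e-04,  1.24280155e-03]), 'joint_efforts': array([-5.20657488e-05, -4.33451736e+01,  1.02312382e+00, -2.49927789e+01,
        1.04659569e-02,  1.69278461e-03, -4.00006812e-06]), 'tcp_pos': array([ 239.20713263, -604.37993497,  231.29570774]), 'ee_rot': array([-1.57079197e+00,  6.51778856e-05, -2.76469586e+00]), 'ft_force': array([-0.64784912, -0.15169519,  0.72479473]), 'moment': array([0.00562389, 0.01023553, 0.00453997]), 'grip_width': 85.43249509195876}
```

View pics/top0.png

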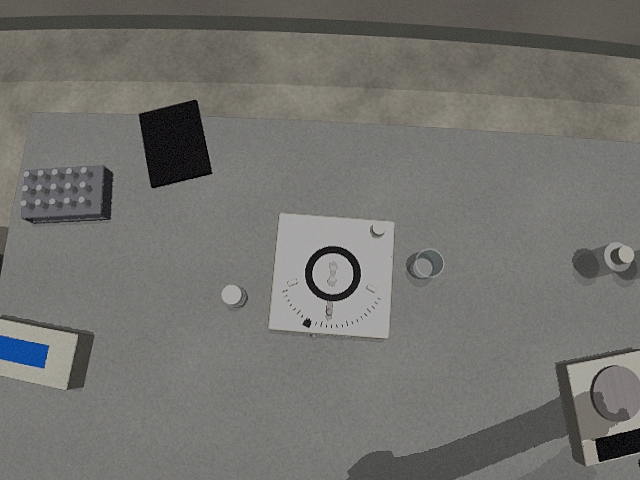

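View pics/scene0.png

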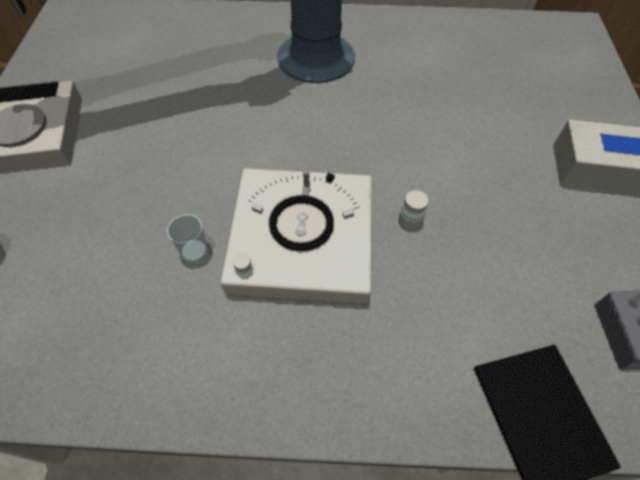

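The top view shows the viewer at about (333,275). The ring is centred at (333,273), the lever points toward the robot at (329,312), and the rider is at (307,322). The scene view agrees, with the post at (306,182) and the rider at (330,177). Next I measure both.

```bash
cat >> h.py <<'E'
def rect(f,z,c=(550,0),h=140,s=4):
    n=int(2*h*s);xs=c[0]+h-np.arange(n)/s; ys=c[1]+h-np.arange(n)/s   # rows: x decreasing, cols: y decreasing
    Y,X=np.meshgrid(ys,xs);K=f["camera_matrix"];T=np.array(f["cam_to_world"])
    P=np.stack([X,Y,0*X+z],-1);q=(P-T[:3,3])@T[:3,:3];q=q[...,:2]/q[...,2:];q=q*(1+f["k1"]*(q**2).sum(-1,keepdims=True))
    return cv2.remap(f["pixels"],(q[...,0]*K[0][0]+K[0][2]).astype('f4'),(q[...,1]*K[1][1]+K[1][2]).astype('f4'),cv2.INTER_CUBIC)
E
python3 - <<'E'
from h import *
out=[]
for n in("top","scene"):
    f=grab_frame(n)
    g=cv2.cvtColor(rect(f,60,(545,-5),h=150,s=4),cv2.COLOR_BGR2GRAY)
    def W(p): return np.array([545+150-p[1]/4,-5+150-p[0]/4])
    # deck
    m=cv2.morphologyEx((g>150).astype('u1'),cv2.MORPH_CLOSE,np.ones((60,60)))
    c=max(cv2.findContours(m,0,1)[0],key=cv2.contourArea);r=cv2.minAreaRect(c);print(n,"deck",W(r[0]),np.array(r[1])/4,r[2])
    # ring at z 73
    g=cv2.cvtColor(rect(f,73,(545,-5),h=150,s=4),cv2.COLOR_BGR2GRAY)
    m=(g<90).astype('u1');cs=cv2.findContours(m,cv2.RETR_CCOMP,cv2.CHAIN_APPROX_NONE)[0]
    for c in cs:
        if cv2.contourArea(c)>400 :
            (x,y)=cv2.minEnclosingCircle(c)[0];M=cv2.moments(c);print("blob",round(cv2.contourArea(c)/16),"mm2 cent",W((M['m10']/M['m00'],M['m01']/M['m00'])).round(1),"circ",W((x,y)).round(1),round(cv2.minEnclosingCircle(c)[1]/4,1))
    g=rect(f,68,(490,-5),h=75,s=5.3);out.append(g[:600,:800])
cv2.imwrite("pics/r1.png",cv2.resize(np.hstack(out),(800,int(800*out[0].shape[0]/(2*out[0].shape[1])))))
for i,o in enumerate(out):cv2.imwrite(f"pics/r1_{i}.png",cv2.resize(o,(600,600*o.shape[0]//o.shape[1])))
E
```

```text
top deck [564.21409607  -2.22679138] [256.16693115 262.97753906] 1.4588303565979004
blob 26 mm2 cent [428.1  38. ] circ [427.5  38.2] 3.8
blob 219 mm2 cent [452.5  47.1] circ [452.8  47.2] 10.2
blob 41 mm2 cent [479.1   7.1] circ [480.6   5.9] 10.5
blob 11072 mm2 cent [560.7  -1.6] circ [560.3  -1.8] 60.5
blob 6247 mm2 cent [560.2  -1.5] circ [560.1  -1.6] 45.4
blob 97 mm2 cent [653.3 -90. ] circ [656.1 -92.8] 14.4
scene deck [565.36477661  -1.99360657] [257.7147522  265.13671875] 1.328586220741272
blob 268 mm2 cent [460.3  47.6] circ [460.   46.4] 12.1
blob 243 mm2 cent [469.2   2.9] circ [469.5   3.2] 16.0
blob 11104 mm2 cent [566.   -0.9] circ [ 5.654e+02 -2.000e-01] 61.7
blob 6070 mm2 cent [566.7  -0.8] circ [567.2  -0.9] 45.6
blob 28 mm2 cent [ 636.9 -153.8] circ [ 636.2 -154.5] 7.8
blob 103 mm2 cent [667.7 -90.7] circ [664.4 -93.1] 11.5
```

View pics/r1.png

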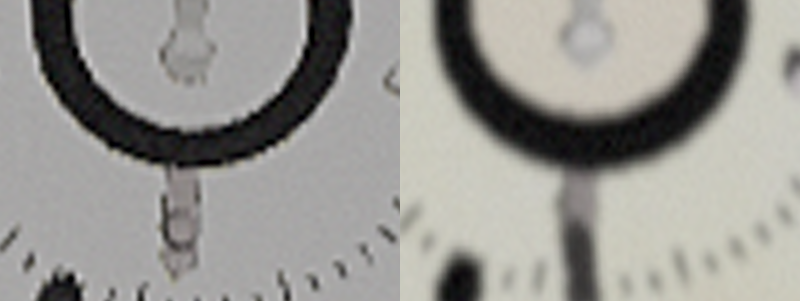

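Request:
play_rows(rows=[[-0.438, 0, -0.444, 0, -88, 0], [-0.438, 0, -0.444, 0, -88, 0], [-0.438, 0, -0.444, 0, -88, 0], [-0.438, 0, -0.444, 0, -88, 0], [-0.438, 0, -0.444, 0, -88, 0]], claw=255)

```text
t: 1.52
tcp_pos: [321.1, -410.9, 231.5]
ee_rot: [-1.57, -0.0, -2.134]
ft_force: [-0.3, -0.3, 0.5]
grip_width: 25.7
```

```bash
cat >> h.py <<'E'
from scipy.spatial.transform import Rotation as R
AX=np.array([563.,-1.3]); YAW=-0.024
def to(*poses):
    s=manip.sense();R0=R.from_euler('xyz',s["ee_rot"]);o=[]
    for x,y,z,yaw in poses:
        d=R0.inv().apply(np.array([x,y,z])-s["tcp_pos"])/1000
        w=np.degrees((R0.inv()*R.from_euler('xyz',[-np.pi/2,0,yaw])).as_rotvec());o.append([*d.round(4),*w.round(1)])
    print("t",s["t"],"pos",s["tcp_pos"].round(1),"rot",s["ee_rot"].round(3),"F",s["ft_force"].round(1));[print(np.array(r).tolist()) for r in o]
def arc(a,r=85,z=88,off=0):   # tool centre at joint angle a, tool x = ccw tangent
    h=YAW+np.pi-1.15+a; yaw=(h+np.pi/2+np.pi)%(2*np.pi)-np.pi
    t=np.array([-np.sin(h),np.cos(h)]);p=AX+r*np.array([np.cos(h),np.sin(h)])+off*t
    return (*p,z,yaw)
E
python3 -c "
from h import *
print(arc(1.5,z=231)); to(arc(1.5,z=231))"
```

```text
(np.float64(482.4768697721675), np.float64(-28.521783525543018), 231, -1.244796326794896)
t 1.5167 pos [ 321.1 -410.9  231.5] rot [-1.57  -0.    -2.134] F [-0.3 -0.3  0.5]
[-0.4095, 0.0003, -0.0677, -0.0, -50.9, 0.0]
```

Request:
play_rows(rows=[[-0.41, 0, -0.068, 0, -51, 0], [-0.41, 0, -0.068, 0, -51, 0], [-0.41, 0, -0.068, 0, -51, 0], [-0.41, 0, -0.068, 0, -51, 0], [-0.41, 0, -0.068, 0, -51, 0]])

```text
t: 1.93
tcp_pos: [403.1, -219.3, 231.7]
ee_rot: [-1.57, -0.001, -1.509]
ft_force: [1.4, -0.1, -0.1]
grip_width: -0.3
```

```bash
python3 -c "
from h import *
to(arc(1.5,z=231))"
```

```text
t 1.9333 pos [ 403.1 -219.3  231.7] rot [-1.570e+00 -1.000e-03 -1.509e+00] F [ 1.4 -0.1 -0.1]
[-0.1855, 0.0006, 0.091, -0.0, -15.1, 0.1]
```

Request:
play_rows(rows=[[-0.1855, 0, 0.091, 0, -15, 0], [-0.1855, 0, 0.091, 0, -15, 0], [-0.1855, 0, 0.091, 0, -15, 0], [-0.1855, 0, 0.091, 0, -15, 0], [-0.1855, 0, 0.091, 0, -15, 0]])

```text
t: 2.35
tcp_pos: [483.7, -28.7, 231.8]
ee_rot: [-1.57, -0.001, -1.253]
ft_force: [0.8, -0.5, 0.8]
grip_width: -0.1
```

Request:
play_rows(rows=[[0, 0, 0, 0, 0, 0], [0, 0, 0, 0, 0, 0]])

```text
t: 2.52
tcp_pos: [484.0, -27.4, 231.8]
ee_rot: [-1.569, 0.0, -1.246]
ft_force: [-0.6, -0.3, -0.5]
grip_width: 0.1
```

```bash
python3 -c "
from h import *
to(arc(1.5,z=120),arc(1.5,z=88))"
```

```text
t 2.5167 pos [484.  -27.4 231.8] rot [-1.569  0.    -1.246] F [-0.6 -0.3 -0.5]
[0.0006, 0.1118, -0.002, -0.1, -0.1, -0.0]
[0.0006, 0.1438, -0.002, -0.1, -0.1, -0.0]
```

Request:
play_rows(rows=[[0.0, 0.04, 0, 0, 0, 0], [0.0, 0.08, 0, 0, 0, 0], [0.0, 0.112, 0, 0, 0, 0], [0.0, 0.13, -0.002, 0, 0, 0], [0.0, 0.143, -0.002, 0, 0, 0]])

```text
t: 2.93
tcp_pos: [478.1, -33.9, 85.3]
ee_rot: [-1.577, 0.001, -1.256]
ft_force: [0.5, -0.4, 1.5]
grip_width: 0.2
```

Request:
play_rows(rows=[[0, 0, 0, 0, 0, 0], [0, 0, 0, 0, 0, 0]])

```text
t: 3.1
tcp_pos: [480.3, -33.1, 87.7]
ee_rot: [-1.573, 0.0, -1.255]
ft_force: [0.2, 0.7, 0.4]
grip_width: 0.1
```

```bash
python3 - <<'E'
from h import *
to(*[arc(a) for a in(1.4,1.3,1.2,1.1,1.0)])
f=grab_frame("scene");p=f["pixels"];cv2.imwrite("pics/s2.png",cv2.resize(p[100:280,200:440],(800,600),interpolation=cv2.INTER_CUBIC))
E
```

```text
t 3.1 pos [480.3 -33.1  87.7] rot [-1.573  0.    -1.255] F [0.2 0.7 0.4]
[-0.0122, -0.0003, 0.0038, 0.1, 5.1, -0.0]
[-0.0206, -0.0003, 0.005, 0.1, 10.9, -0.0]
[-0.0288, -0.0003, 0.007, 0.1, 16.6, 0.0]
[-0.0368, -0.0003, 0.0099, 0.1, 22.3, 0.0]
[-0.0445, -0.0003, 0.0135, 0.1, 28.0, 0.0]
```

View pics/s2.png

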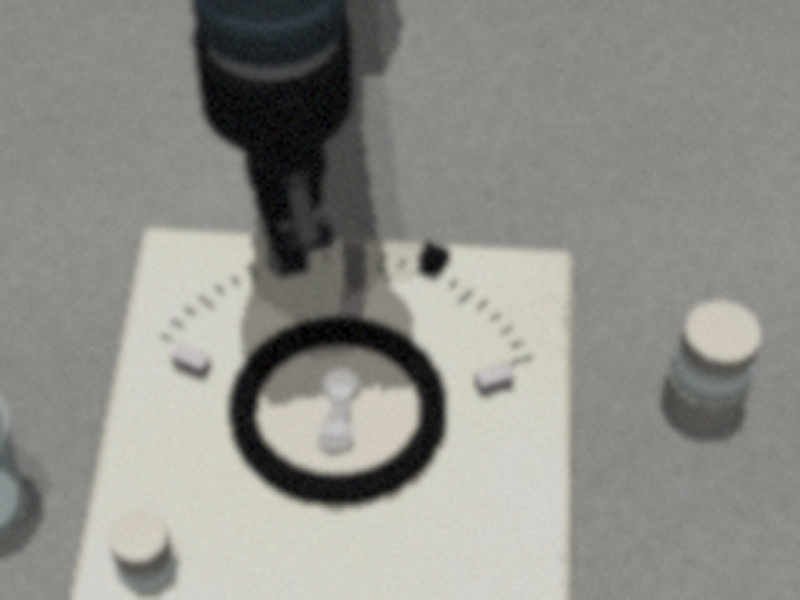

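The gripper tip is at crop (290,265), beside the lever at (355,270) on its far-end side, and the rider is clear at (433,258). I can start pushing toward zero.

Request:
play_rows(rows=[[-0.0122, 0, 0.0038, 0, 5.1, 0], [-0.0206, 0, 0.005, 0, 10.9, 0], [-0.0288, 0, 0.007, 0, 16.6, 0], [-0.0368, 0, 0.0099, 0, 22.3, 0], [-0.0445, 0, 0.0135, 0, 28.0, 0]])

```text
t: 3.57
tcp_pos: [482.0, 13.5, 90.2]
ee_rot: [-1.566, -0.001, -1.748]
ft_force: [0.6, -1.9, -0.8]
grip_width: -0.2
```

```bash
python3 - <<'E'
from h import *
to(*[arc(a) for a in(.9,.8,.7,.6,.5)])
E
```

```text
t 3.5667 pos [482.   13.5  90.2] rot [-1.566e+00 -1.000e-03 -1.748e+00] F [ 0.6 -1.9 -0.8]
[-0.0079, 0.0022, -0.0023, -0.3, 5.5, 0.1]
[-0.0163, 0.0022, -0.0011, -0.3, 11.3, 0.0]
[-0.0246, 0.0022, 0.001, -0.3, 17.0, 0.0]
[-0.0326, 0.0022, 0.0039, -0.3, 22.7, 0.0]
[-0.0402, 0.0022, 0.0076, -0.3, 28.4, 0.0]
```

Request:
play_rows(rows=[[-0.008, 0.001, -0.002, 0, 5.5, 0], [-0.0163, 0.001, -0.001, 0, 11.3, 0], [-0.0246, 0.001, 0.001, 0, 17.0, 0], [-0.0326, 0.001, 0.004, 0, 22.7, 0], [-0.0402, 0.001, 0.0076, 0, 28.4, 0]])

```text
t: 3.98
tcp_pos: [496.2, 51.8, 89.3]
ee_rot: [-1.567, 0.001, -2.244]
ft_force: [1.1, -2.4, 1.5]
grip_width: 0.0
```

Request:
play_rows(rows=[[0, 0, 0, 0, 0, 0], [0, 0, 0, 0, 0, 0]])

```text
t: 4.15
tcp_pos: [495.9, 53.5, 88.9]
ee_rot: [-1.568, 0.002, -2.235]
ft_force: [-0.4, -0.3, -0.0]
grip_width: 0.2
```

```bash
python3 - <<'E'
from h import *
to(*[arc(a) for a in(.45,.40,.35,.3,.26)])
E
```

```text
t 4.15 pos [495.9  53.5  88.9] rot [-1.568e+00  2.000e-03 -2.235e+00] F [-0.4 -0.3 -0. ]
[-0.0033, 0.0009, 0.0017, -0.1, 3.4, -0.1]
[-0.0075, 0.0009, 0.0021, -0.1, 6.3, -0.1]
[-0.0117, 0.0009, 0.0027, -0.1, 9.2, -0.1]
[-0.0159, 0.0009, 0.0034, -0.1, 12.0, -0.1]
[-0.0192, 0.0009, 0.0042, -0.1, 14.3, -0.1]
```

Request:
play_rows(rows=[[-0.0033, 0, 0.0017, 0, 3.4, 0], [-0.0075, 0, 0.002, 0, 6.3, 0], [-0.0117, 0, 0.0027, 0, 9.2, 0], [-0.0159, 0, 0.0034, 0, 12, 0], [-0.0192, 0, 0.0042, 0, 14.3, 0]])

```text
t: 4.57
tcp_pos: [509.2, 64.9, 87.8]
ee_rot: [-1.571, -0.001, -2.488]
ft_force: [-1.1, -1.7, 1.1]
grip_width: 0.2
```

Request:
play_rows(rows=[[0, 0, 0, 0, 0, 0], [0, 0, 0, 0, 0, 0]])

```text
t: 4.73
tcp_pos: [509.8, 65.5, 87.7]
ee_rot: [-1.57, 0.001, -2.485]
ft_force: [-0.1, 0.6, 0.9]
grip_width: 0.2
```

```bash
python3 - <<'E'
from h import *
to(*[arc(a) for a in(.23,.20,.18,.16,.14)])
f=grab_frame("scene");p=f["pixels"];cv2.imwrite("pics/s3.png",cv2.resize(p[100:280,200:440],(800,600),interpolation=cv2.INTER_CUBIC))
E
```

```text
t 4.7333 pos [509.8  65.5  87.7] rot [-1.570e+00  1.000e-03 -2.485e+00] F [-0.1  0.6  0.9]
[-0.0039, -0.0002, 0.0004, -0.0, 1.7, -0.0]
[-0.0064, -0.0002, 0.0005, -0.0, 3.4, -0.0]
[-0.0081, -0.0002, 0.0006, -0.0, 4.6, -0.0]
[-0.0098, -0.0002, 0.0008, -0.0, 5.7, -0.0]
[-0.0115, -0.0002, 0.001, -0.0, 6.9, -0.0]
```

View pics/s3.png

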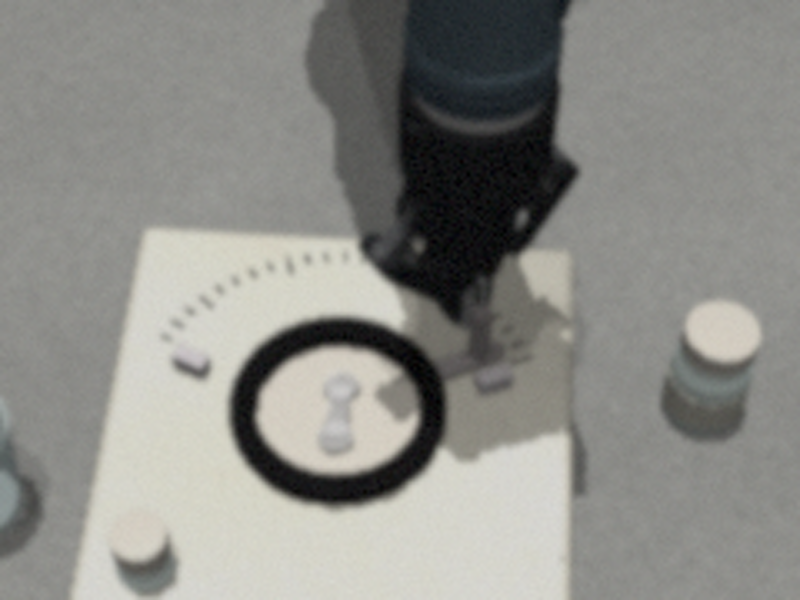

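The lever at (480,350) is nearly at the zero stop at (493,378). I push on in small steps and watch the force.

Request:
play_rows(rows=[[-0.002, 0, 0.0002, 0, 1, 0], [-0.0039, 0, 0.0004, 0, 1.7, 0], [-0.005, 0, 0.0004, 0, 2.5, 0], [-0.005, 0, 0.0004, 0, 2.5, 0]])

```text
t: 5.12
tcp_pos: [514.1, 68.4, 87.3]
ee_rot: [-1.57, -0.0, -2.531]
ft_force: [-0.6, -2.3, 1.2]
grip_width: -0.3
```

Request:
play_rows(rows=[[-0.001, 0, 0, 0, 0.5, 0], [-0.002, 0, 0, 0, 1, 0], [-0.002, 0, 0, 0, 1, 0]])

```text
t: 5.37
tcp_pos: [514.2, 68.7, 87.0]
ee_rot: [-1.571, -0.004, -2.549]
ft_force: [-3.1, -3.1, 3.7]
grip_width: 0.1
```

Request:
play_rows(rows=[[-0.001, 0, 0, 0, 0, 0], [-0.002, 0, 0, 0, 0, 0], [-0.002, 0, 0, 0, 0, 0]])

```text
t: 5.62
tcp_pos: [514.3, 68.7, 86.6]
ee_rot: [-1.572, -0.008, -2.549]
ft_force: [-7.2, -5.6, 6.2]
grip_width: -0.2
```

Request:
play_rows(rows=[[-0.001, 0, 0, 0, 0, 0], [-0.002, 0, 0, 0, 0, 0], [-0.002, 0, 0, 0, 0, 0]])

```text
t: 5.87
tcp_pos: [514.3, 68.6, 86.2]
ee_rot: [-1.572, -0.012, -2.55]
ft_force: [-8.6, -6.3, 7.4]
grip_width: 0.2
```

The lever is stalled with a reaction of about 11 N, which is the stop. I back off and rise.

Request:
play_rows(rows=[[0.01, 0, 0, 0, 0, 0], [0.025, 0, 0, 0, 0, 0], [0.025, -0.02, 0, 0, 0, 0], [0.025, -0.055, 0, 0, 0, 0], [0.025, -0.075, 0, 0, 0, 0]])

```text
t: 6.28
tcp_pos: [499.8, 59.2, 164.7]
ee_rot: [-1.57, 0.005, -2.547]
ft_force: [1.8, -0.1, 1.2]
grip_width: -0.1
```

```bash
python3 - <<'E'
from h import *
to(arc(-.4,z=160))
o=[]
for n in("top","scene"):
    f=grab_frame(n);o.append(rect(f,70,(520,30),h=80,s=2.5))
cv2.imwrite("pics/s4.png",np.hstack(o))
E
```

```text
t 6.2833 pos [499.8  59.2 164.7] rot [-1.57   0.005 -2.547] F [ 1.8 -0.1  1.2]
[-0.0663, 0.0051, 0.0153, 0.0, 34.2, -0.3]
```

View pics/s4.png

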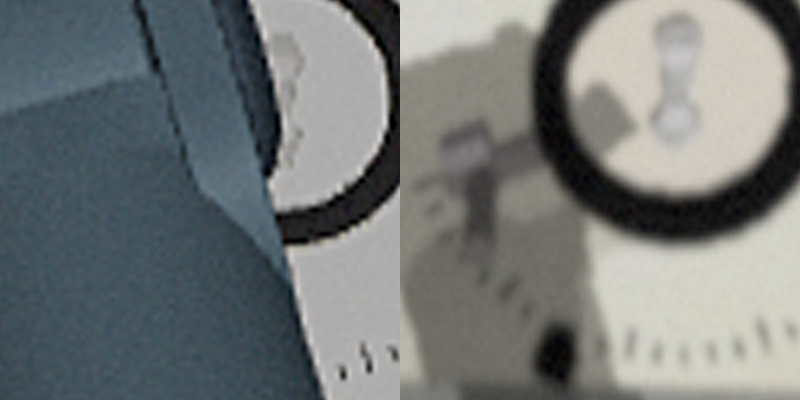

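The right panel shows the lever, near (510,155), lying against the zero stop at (467,150). The rider at (555,350) is undisturbed. Now I go round to the other side of the post.

Request:
play_rows(rows=[[-0.0663, 0, 0.0153, 0, 34, 0], [-0.0663, 0, 0.0153, 0, 34, 0], [-0.0663, 0, 0.0153, 0, 34, 0], [-0.0663, 0, 0.0153, 0, 34, 0], [-0.0663, 0, 0.0153, 0, 34, 0]])

```text
t: 6.8
tcp_pos: [562.0, 83.7, 161.1]
ee_rot: [-1.572, 0.0, 3.137]
ft_force: [-0.3, -0.4, -0.6]
grip_width: -0.1
```

Request:
play_rows(rows=[[0, 0, 0, 0, 0, 0], [0, 0, 0, 0, 0, 0]])

```text
t: 6.97
tcp_pos: [561.4, 83.0, 161.5]
ee_rot: [-1.571, -0.0, -3.138]
ft_force: [-0.5, -0.4, -0.6]
grip_width: -0.2
```

```bash
python3 - <<'E'
from h import *
print(manip.sense()["joints"].round(2))
to(arc(-.4,z=88))
E
```

```text
[ 0.02  0.32 -0.28  1.85  0.1   0.98 -1.87]
t 6.9667 pos [561.4  83.  161.5] rot [-1.571 -0.    -3.138] F [-0.5 -0.4 -0.6]
[-0.0018, 0.0735, -0.0006, 0.0, 0.4, 0.0]
```

Request:
play_rows(rows=[[-0.002, 0.03, 0, 0, 0, 0], [-0.002, 0.055, 0, 0, 0, 0], [-0.002, 0.0735, 0, 0, 0, 0], [-0.002, 0.0735, 0, 0, 0, 0], [-0.002, 0.0735, 0, 0, 0, 0]])

```text
t: 7.38
tcp_pos: [562.4, 82.3, 87.6]
ee_rot: [-1.571, -0.003, -3.14]
ft_force: [0.6, 0.7, 0.3]
grip_width: -0.0
```

```bash
python3 - <<'E'
from h import *
to(*[arc(a) for a in(-.32,-.26,-.2,-.1,0)])
E
```

```text
t 7.3833 pos [562.4  82.3  87.6] rot [-1.571e+00 -3.000e-03 -3.140e+00] F [0.6 0.7 0.3]
[0.0059, -0.0004, -0.0011, 0.0, -4.3, 0.2]
[0.011, -0.0004, -0.0006, 0.0, -7.7, 0.2]
[0.016, -0.0004, 0.0002, 0.0, -11.2, 0.2]
[0.0243, -0.0004, 0.0023, 0.0, -16.9, 0.2]
[0.0323, -0.0003, 0.0052, 0.0, -22.6, 0.2]
```

Request:
play_rows(rows=[[0.006, 0, -0.001, 0, -4.3, 0], [0.011, 0, -0.0006, 0, -7.7, 0], [0.016, 0, 0.0002, 0, -11.2, 0], [0.0243, 0, 0.0023, 0, -16.9, 0], [0.0323, 0, 0.0052, 0, -22.6, 0]])

```text
t: 7.8
tcp_pos: [533.9, 78.8, 91.4]
ee_rot: [-1.57, 0.007, -2.74]
ft_force: [1.2, 1.4, -0.2]
grip_width: 0.2
```

```bash
python3 - <<'E'
from h import *
to(*[arc(a) for a in(.1,.2,.28,.35,.40)])
E
```

```text
t 7.8 pos [533.9  78.8  91.4] rot [-1.57   0.007 -2.74 ] F [ 1.2  1.4 -0.2]
[0.0126, 0.0033, 0.0005, -0.0, -5.5, -0.4]
[0.0211, 0.0032, 0.0017, -0.1, -11.2, -0.4]
[0.0277, 0.0032, 0.0033, -0.1, -15.8, -0.4]
[0.0333, 0.0031, 0.0051, -0.1, -19.8, -0.4]
[0.0373, 0.0031, 0.0066, -0.1, -22.7, -0.4]
```

Request:
play_rows(rows=[[0.0085, 0.001, 0.0004, 0, -5.7, 0], [0.017, 0.001, 0.0017, 0, -11.4, 0], [0.0237, 0.001, 0.0033, 0, -16, 0], [0.0293, 0.001, 0.0051, 0, -20, 0], [0.0333, 0.001, 0.0066, 0, -22.9, 0]])

```text
t: 8.22
tcp_pos: [505.2, 59.5, 90.4]
ee_rot: [-1.568, 0.005, -2.343]
ft_force: [0.4, 1.6, 0.9]
grip_width: 0.2
```

Request:
play_rows(rows=[[0, 0, 0, 0, 0, 0], [0, 0, 0, 0, 0, 0], [0, 0, 0, 0, 0, 0]])

```text
t: 8.47
tcp_pos: [504.6, 58.5, 89.1]
ee_rot: [-1.569, 0.003, -2.348]
ft_force: [1.2, -0.0, 0.9]
grip_width: -0.5
```

```bash
python3 - <<'E'
from h import *
s=manip.sense();d=s["tcp_pos"][:2]-AX;print("tool ang",np.arctan2(d[1],d[0])-np.pi+1.15-YAW,"r",np.hypot(*d))
to(*[arc(a) for a in(.42,.45,.50,.54)])
o=[]
for n in("top","scene"):
    f=grab_frame(n);o.append(rect(f,68,(500,30),h=80,s=2.5))
cv2.imwrite("pics/s5.png",np.hstack(o))
E
```

```text
tool ang 0.37611459297936056 r 83.57520432695962
t 8.4667 pos [504.6  58.5  89.1] rot [-1.569  0.003 -2.348] F [ 1.2 -0.   0.9]
[0.0037, 0.0011, -0.0014, -0.1, -1.3, -0.1]
[0.0063, 0.0011, -0.0013, -0.1, -3.1, -0.1]
[0.0105, 0.0011, -0.001, -0.1, -5.9, -0.1]
[0.0139, 0.0011, -0.0006, -0.1, -8.2, -0.1]
```

View pics/s5.png

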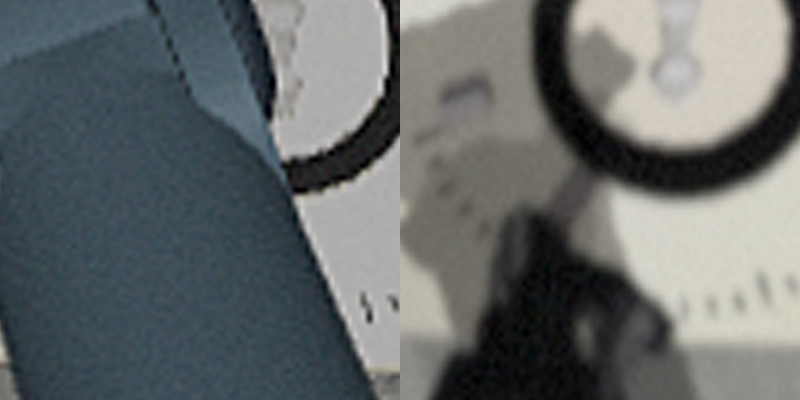

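The lever lies at about 0.58 and is swinging toward the rider, which the gripper hides. I push on to about 0.68, then withdraw and measure.

Request:
play_rows(rows=[[0.002, 0, -0.0003, 0, -1.5, 0], [0.004, 0, -0.0002, 0, -3, 0], [0.006, 0, 0, 0, -4.4, 0], [0.0075, 0, 0.0002, 0, -5.4, 0], [0.0075, 0, 0.0002, 0, -5.4, 0]])

```text
t: 8.98
tcp_pos: [498.6, 52.9, 88.1]
ee_rot: [-1.57, 0.001, -2.253]
ft_force: [1.4, 1.4, 0.8]
grip_width: -0.2
```

```bash
python3 - <<'E'
from h import *
s=manip.sense();d=s["tcp_pos"][:2]-AX;print("tool ang",np.arctan2(d[1],d[0])-np.pi+1.15-YAW,"r",np.hypot(*d),s["tcp_pos"],s["ee_rot"])
E
```

```text
tool ang 0.4738278672465501 r 84.17576915504593 [498.62815589  52.93860063  88.10593691] [-1.57004025e+00  1.01082891e-03 -2.25291104e+00]
```

Request:
play_rows(rows=[[-0.015, 0, 0, 0, 0, 0], [-0.025, -0.02, 0, 0, 0, 0], [-0.025, -0.06, 0, 0, 0, 0], [-0.025, -0.1, 0, 0, 0, 0], [-0.025, -0.14, 0, 0, 0, 0]])

```text
t: 9.4
tcp_pos: [512.3, 72.0, 228.2]
ee_rot: [-1.573, -0.003, -2.253]
ft_force: [1.0, -0.3, 0.1]
grip_width: -0.1
```

```bash
python3 - <<'E'
from h import *
to((480,260,230,-2.3))
E
```

```text
t 9.4 pos [512.3  72.  228.2] rot [-1.573 -0.003 -2.253] F [ 1.  -0.3  0.1]
[-0.1255, -0.0017, -0.1436, 0.1, 2.7, 0.2]
```

Request:
play_rows(rows=[[-0.125, 0, -0.144, 0, 0, 0], [-0.125, 0, -0.144, 0, 0, 0], [-0.125, 0, -0.144, 0, 0, 0], [-0.125, 0, -0.144, 0, 0, 0], [-0.125, 0, -0.144, 0, 0, 0]])

```text
t: 9.82
tcp_pos: [478.0, 265.2, 227.9]
ee_rot: [-1.573, 0.001, -2.248]
ft_force: [-0.2, 0.4, 0.9]
grip_width: 0.2
```

Request:
play_rows(rows=[[0, 0, 0, 0, 0, 0], [0, 0, 0, 0, 0, 0]])

```text
t: 9.98
tcp_pos: [479.2, 261.8, 227.3]
ee_rot: [-1.572, -0.001, -2.248]
ft_force: [0.4, -0.8, -0.9]
grip_width: -0.1
```

```bash
python3 - <<'E'
from h import *
o=[]
for n in("top","scene"):
    f=grab_frame(n);C=(490,30);h=50;s=8
    g=cv2.cvtColor(rect(f,73,(560,0),h=75,s=4),cv2.COLOR_BGR2GRAY)
    W=lambda p:np.array([560+75-p[1]/4,75-p[0]/4])
    c=max(cv2.findContours((g<90).astype('u1'),0,1)[0],key=cv2.contourArea)
    hull=cv2.convexHull(c);e=cv2.fitEllipse(hull);print(n,"ring",W(e[0]),np.array(e[1])/8)
    o.append(cv2.resize(rect(f,68,C,h,s),(400,400)))
cv2.imwrite("pics/s6.png",np.hstack(o))
E
```

```text
top ring [560.68508911  -1.63737488] [59.45054626 59.74315643]
scene ring [565.96933746  -0.69713593] [58.33393097 61.04957962]
```

View pics/s6.png

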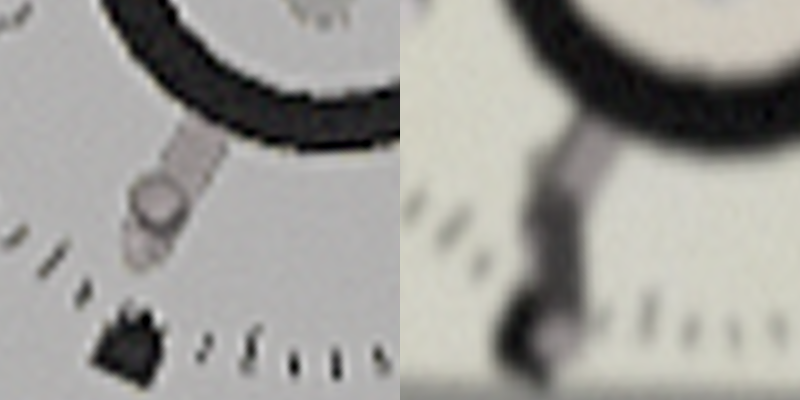

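The top view (left) is clear: the pointer tip is at (138,272) and the rider tip near (133,303), so the lever is slightly short of the rider. For precision I unwrap the view in polar form about the ring centre.

```bash
cat >> h.py <<'E'
CT=np.array([560.6,-1.65])
def polar(f,C=CT,z=69,r=(58,132),b=(0.2,0.75),n=(800,592)):
    B,Rr=np.meshgrid(np.linspace(b[1],b[0],n[0]),np.linspace(*r,n[1]))  # b = pi-heading; column right = growing ring angle
    P=np.stack([C[0]-Rr*np.cos(B),C[1]+Rr*np.sin(B),0*B+z],-1);K=f["camera_matrix"];T=np.array(f["cam_to_world"])
    q=(P-T[:3,3])@T[:3,:3];q=q[...,:2]/q[...,2:];q=q*(1+f["k1"]*(q**2).sum(-1,keepdims=True))
    return cv2.remap(f["pixels"],(q[...,0]*K[0][0]+K[0][2]).astype('f4'),(q[...,1]*K[1][1]+K[1][2]).astype('f4'),cv2.INTER_CUBIC)
def look(name):
    p=np.mean([polar(grab_frame("top")).astype('f4') for _ in range(5)],0);cv2.imwrite(name,p);g=p.mean(2)
    B=np.linspace(.75,.2,800)
    for r in(66,70,73,76,80,84,88,92,95,98,100,108,110,112,114,116,118,120,122,124,126):
        row=g[int((r-58)/74*591)-3:int((r-58)/74*591)+4].mean(0);bg=np.median(row)
        m=np.clip(bg-row-8,0,None) ;m[np.abs(B-0.45)>0.16]=0
        th=m>m.max()/2;i=np.where(th)[0]
        print(r,"bg%.0f depth%.0f"%(bg,m.max()),"cent %.3f edges %.3f %.3f mid %.3f"%((m*B).sum()/m.sum(),B[i[0]],B[i[-1]],(B[i[0]]+B[i[-1]])/2))
E
python3 -c "
from h import *
look('pics/p7.png')"
```

```text
66 bg176 depth32 cent 0.507 edges 0.608 0.406 mid 0.507
70 bg176 depth34 cent 0.509 edges 0.608 0.417 mid 0.512
73 bg176 depth36 cent 0.512 edges 0.605 0.413 mid 0.509
76 bg177 depth46 cent 0.520 edges 0.587 0.477 mid 0.532
80 bg176 depth64 cent 0.518 edges 0.610 0.437 mid 0.524
84 bg176 depth95 cent 0.503 edges 0.610 0.436 mid 0.523
88 bg177 depth87 cent 0.517 edges 0.592 0.444 mid 0.518
92 bg177 depth46 cent 0.504 edges 0.584 0.435 mid 0.510
95 bg176 depth47 cent 0.487 edges 0.502 0.449 mid 0.476
98 bg177 depth32 cent 0.506 edges 0.543 0.468 mid 0.506
100 bg177 depth26 cent 0.503 edges 0.530 0.476 mid 0.503
108 bg178 depth74 cent 0.457 edges 0.437 0.416 mid 0.427
110 bg177 depth169 cent 0.460 edges 0.578 0.409 mid 0.493
112 bg178 depth159 cent 0.450 edges 0.579 0.376 mid 0.477
114 bg176 depth167 cent 0.438 edges 0.476 0.371 mid 0.424
116 bg177 depth164 cent 0.427 edges 0.486 0.362 mid 0.424
118 bg177 depth154 cent 0.424 edges 0.491 0.358 mid 0.425
120 bg177 depth149 cent 0.426 edges 0.490 0.361 mid 0.426
122 bg176 depth163 cent 0.424 edges 0.488 0.361 mid 0.424
124 bg177 depth160 cent 0.425 edges 0.487 0.362 mid 0.424
126 bg177 depth94 cent 0.426 edges 0.488 0.364 mid 0.426[ WARN:0@5.180] global loadsave.cpp:1063 imwrite_ Unsupported depth image for selected encoder is fallbacked to CV_8U.
```

View pics/p7.png

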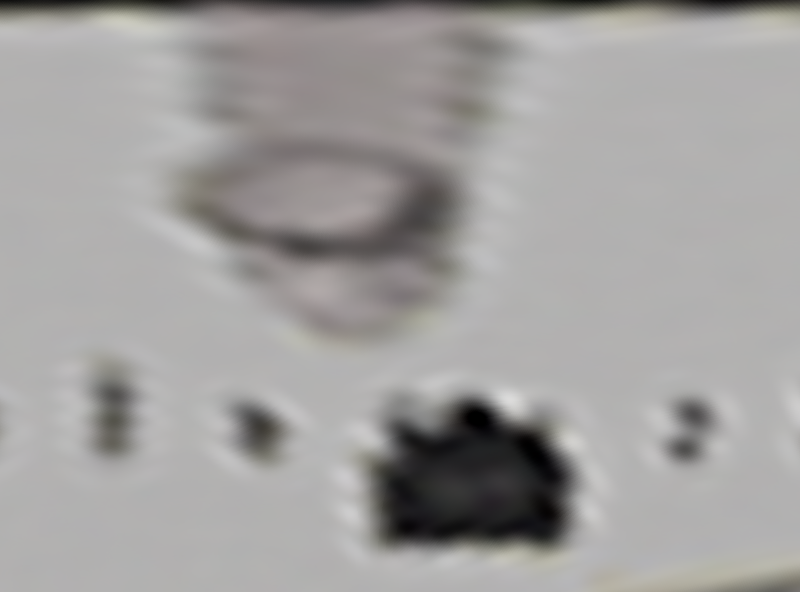

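Rider axis 0.426, lever axis 0.506 (tip 0.503 to 0.506). The lever needs another 0.08 rad, so the tool angle should end at about 0.55. I return to the push side.

```bash
python3 -c "
from h import *
to(arc(.2,z=150))"
```

```text
t 10.3333 pos [481.4 258.3 227.6] rot [-1.570e+00 -1.000e-03 -2.256e+00] F [ 0.2  0.1 -0.1]
[0.1251, 0.0777, 0.146, -0.0, 16.5, 0.0]
```

Request:
play_rows(rows=[[0.125, 0.0777, 0.146, 0, 16.5, 0], [0.125, 0.0777, 0.146, 0, 16.5, 0], [0.125, 0.0777, 0.146, 0, 16.5, 0], [0.125, 0.0777, 0.146, 0, 16.5, 0], [0.125, 0.0777, 0.146, 0, 16.5, 0]])

```text
t: 10.75
tcp_pos: [515.5, 68.1, 149.7]
ee_rot: [-1.57, 0.0, -2.543]
ft_force: [0.5, 0.0, -0.2]
grip_width: 0.1
```

Request:
play_rows(rows=[[0, 0, 0, 0, 0, 0], [0, 0, 0, 0, 0, 0], [0, 0, 0, 0, 0, 0]])

```text
t: 11.0
tcp_pos: [515.4, 70.7, 150.2]
ee_rot: [-1.571, 0.0, -2.543]
ft_force: [0.0, 0.9, 0.2]
grip_width: 0.2
```

```bash
python3 -c "
from h import *
to(arc(.2,z=88))"
```

```text
t 11.0 pos [515.4  70.7 150.2] rot [-1.571  0.    -2.543] F [0.  0.9 0.2]
[0.0011, 0.0622, 0.0013, 0.0, 0.1, -0.0]
```

Request:
play_rows(rows=[[0.001, 0.035, 0.001, 0, 0, 0], [0.001, 0.055, 0.001, 0, 0, 0], [0.001, 0.062, 0.001, 0, 0, 0], [0.001, 0.062, 0.001, 0, 0, 0], [0.001, 0.062, 0.001, 0, 0, 0]])

```text
t: 11.42
tcp_pos: [515.5, 71.2, 88.9]
ee_rot: [-1.571, 0.001, -2.539]
ft_force: [-0.3, 0.1, 1.2]
grip_width: -0.2
```

```bash
python3 -c "
from h import *
to(*[arc(a) for a in (.27,.34,.40,.44)])"
```

```text
t 11.4167 pos [515.5  71.2  88.9] rot [-1.571e+00  1.000e-03 -2.539e+00] F [-0.3  0.1  1.2]
[0.0074, 0.0009, 0.0018, 0.0, -3.7, -0.1]
[0.0133, 0.0009, 0.0024, 0.0, -7.7, -0.1]
[0.0183, 0.0009, 0.0032, 0.0, -11.1, -0.1]
[0.0217, 0.0009, 0.004, 0.0, -13.4, -0.1]
```

Request:
play_rows(rows=[[0.0074, 0, 0.0018, 0, -3.7, 0], [0.0133, 0, 0.0024, 0, -7.7, 0], [0.0183, 0, 0.0032, 0, -11.1, 0], [0.0217, 0, 0.004, 0, -13.4, 0], [0.0217, 0, 0.004, 0, -13.4, 0]])

```text
t: 11.83
tcp_pos: [500.6, 54.0, 90.0]
ee_rot: [-1.568, 0.002, -2.307]
ft_force: [0.1, -0.7, -0.2]
grip_width: -0.2
```

Request:
play_rows(rows=[[0, 0, 0, 0, 0, 0], [0, 0, 0, 0, 0, 0]])

```text
t: 12.0
tcp_pos: [500.7, 54.6, 89.4]
ee_rot: [-1.569, 0.002, -2.308]
ft_force: [-0.0, -0.7, -0.3]
grip_width: -0.2
```

```bash
cat >> h.py <<'E'
def ang():
    s=manip.sense();d=s["tcp_pos"][:2]-AX;print("tool ang %.4f r %.1f"%(np.arctan2(d[1],d[0])-np.pi+1.15-YAW,np.hypot(*d)))
E
python3 -c "
from h import *
ang();to(*[arc(a) for a in (.48,.51,.53,.545)])"
```

```text
tool ang 0.4423 r 83.7
t 12.0 pos [500.7  54.6  89.4] rot [-1.569e+00  2.000e-03 -2.308e+00] F [-0.  -0.7 -0.3]
[0.0032, 0.0014, -0.0012, -0.1, -2.5, -0.1]
[0.0058, 0.0014, -0.001, -0.1, -4.2, -0.1]
[0.0075, 0.0014, -0.0009, -0.1, -5.3, -0.1]
[0.0087, 0.0014, -0.0008, -0.1, -6.2, -0.1]
```

Request:
play_rows(rows=[[0.0025, 0, -0.001, 0, -2, 0], [0.005, 0, -0.001, 0, -3.7, 0], [0.007, 0, -0.001, 0, -5.2, 0], [0.0087, 0, -0.0008, 0, -6.2, 0], [0.0087, 0, -0.0008, 0, -6.2, 0]])

```text
t: 12.42
tcp_pos: [494.1, 48.8, 88.9]
ee_rot: [-1.569, 0.002, -2.199]
ft_force: [1.2, 1.7, 1.7]
grip_width: 0.2
```

Request:
play_rows(rows=[[0, 0, 0, 0, 0, 0], [0, 0, 0, 0, 0, 0]])

```text
t: 12.58
tcp_pos: [493.9, 48.6, 88.6]
ee_rot: [-1.57, 0.001, -2.199]
ft_force: [2.3, 1.0, 1.4]
grip_width: -0.1
```

```bash
python3 -c "
from h import *
ang();to(*[arc(a) for a in (.545,.55,.555)])"
```

```text
tool ang 0.5489 r 85.2
t 12.5833 pos [493.9  48.6  88.6] rot [-1.570e+00  1.000e-03 -2.199e+00] F [2.3 1.  1.4]
[-0.0003, 0.0006, 0.0002, -0.1, 0.0, -0.1]
[0.0001, 0.0006, 0.0002, -0.1, -0.2, -0.1]
[0.0005, 0.0006, 0.0002, -0.1, -0.5, -0.1]
```

Now I withdraw and measure.

Request:
play_rows(rows=[[-0.015, 0, 0, 0, 0, 0], [-0.025, -0.02, 0, 0, 0, 0], [-0.025, -0.06, 0, 0, 0, 0], [-0.025, -0.1, 0, 0, 0, 0], [-0.025, -0.14, 0, 0, 0, 0]])

```text
t: 13.0
tcp_pos: [506.2, 68.1, 228.6]
ee_rot: [-1.574, -0.003, -2.199]
ft_force: [0.9, 0.2, -0.4]
grip_width: -0.0
```

Request:
play_rows(rows=[[-0.142, 0, -0.125, 0, 0, 0], [-0.142, 0, -0.125, 0, 0, 0], [-0.142, 0, -0.125, 0, 0, 0], [-0.142, 0, -0.125, 0, 0, 0], [-0.142, 0, -0.125, 0, 0, 0]])

```text
t: 13.42
tcp_pos: [487.4, 262.1, 228.3]
ee_rot: [-1.573, 0.001, -2.194]
ft_force: [-0.2, 0.5, -0.2]
grip_width: 0.3
```

Request:
play_rows(rows=[[0, 0, 0, 0, 0, 0], [0, 0, 0, 0, 0, 0]])

```text
t: 13.58
tcp_pos: [488.5, 258.2, 227.6]
ee_rot: [-1.572, -0.002, -2.195]
ft_force: [-0.5, -0.5, 0.1]
grip_width: -0.3
```

```bash
python3 -c "
from h import *
look('pics/p8.png')" 2>/dev/null
```

```text
66 bg177 depth35 cent 0.436 edges 0.539 0.330 mid 0.435
70 bg177 depth43 cent 0.435 edges 0.532 0.333 mid 0.432
73 bg177 depth63 cent 0.434 edges 0.532 0.338 mid 0.435
76 bg176 depth64 cent 0.454 edges 0.535 0.355 mid 0.445
80 bg177 depth54 cent 0.446 edges 0.532 0.349 mid 0.441
84 bg177 depth92 cent 0.443 edges 0.535 0.362 mid 0.449
88 bg177 depth103 cent 0.436 edges 0.504 0.371 mid 0.437
92 bg177 depth57 cent 0.428 edges 0.504 0.359 mid 0.432
95 bg177 depth57 cent 0.434 edges 0.509 0.363 mid 0.436
98 bg177 depth42 cent 0.429 edges 0.464 0.401 mid 0.433
100 bg177 depth32 cent 0.434 edges 0.457 0.411 mid 0.434
108 bg178 depth75 cent 0.457 edges 0.437 0.416 mid 0.427
110 bg178 depth170 cent 0.461 edges 0.578 0.409 mid 0.493
112 bg179 depth157 cent 0.450 edges 0.579 0.376 mid 0.477
114 bg177 depth169 cent 0.438 edges 0.477 0.371 mid 0.424
116 bg177 depth162 cent 0.428 edges 0.487 0.362 mid 0.425
118 bg178 depth152 cent 0.424 edges 0.491 0.358 mid 0.425
120 bg177 depth146 cent 0.426 edges 0.490 0.361 mid 0.426
122 bg177 depth162 cent 0.424 edges 0.488 0.361 mid 0.425
124 bg177 depth161 cent 0.425 edges 0.487 0.362 mid 0.424
126 bg177 depth90 cent 0.426 edges 0.488 0.364 mid 0.426
```

View pics/p8.png

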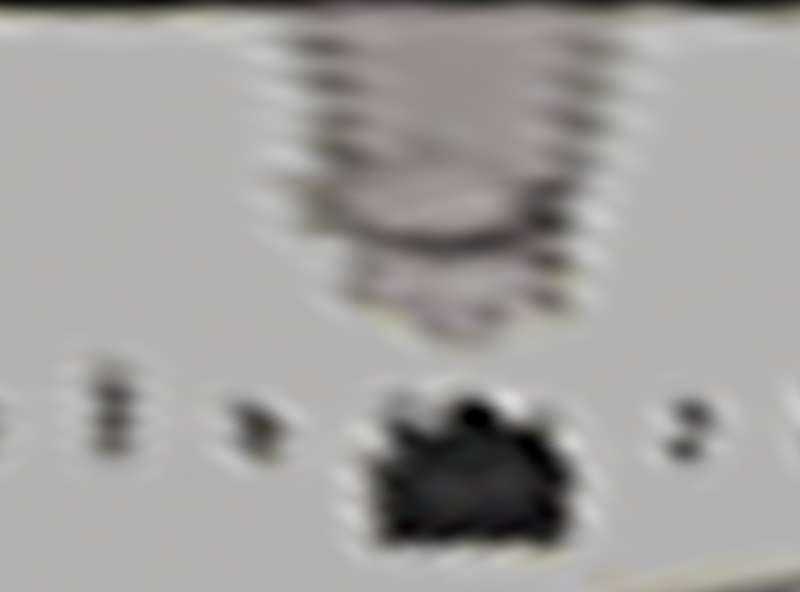

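Lever 0.434 against rider 0.425: the tip is still about 0.9 mm short. The push offset repeats well (0.193, then 0.191), so I make one fine nudge to tool angle 0.558.

```bash
python3 -c "
from h import *
to(arc(.25,z=150))"
```

```text
t 13.8333 pos [490.6 254.2 227.7] rot [-1.570e+00 -2.000e-03 -2.203e+00] F [ 0.6  1.4 -0.2]
[0.1388, 0.078, 0.1279, -0.0, 16.7, 0.1]
```

Request:
play_rows(rows=[[0.139, 0.078, 0.128, 0, 16.7, 0], [0.139, 0.078, 0.128, 0, 16.7, 0], [0.139, 0.078, 0.128, 0, 16.7, 0], [0.139, 0.078, 0.128, 0, 16.7, 0], [0.139, 0.078, 0.128, 0, 16.7, 0]])

```text
t: 14.25
tcp_pos: [511.7, 64.6, 149.4]
ee_rot: [-1.569, -0.001, -2.494]
ft_force: [0.7, -0.6, -0.5]
grip_width: 0.1
```

Request:
play_rows(rows=[[0, 0, 0, 0, 0, 0], [0, 0, 0, 0, 0, 0], [0, 0, 0, 0, 0, 0]])

```text
t: 14.5
tcp_pos: [511.9, 68.1, 150.2]
ee_rot: [-1.571, 0.0, -2.493]
ft_force: [-0.4, 0.7, 0.6]
grip_width: -0.0
```

```bash
python3 -c "
from h import *
to(arc(.25,z=88))"
```

```text
t 14.5 pos [511.9  68.1 150.2] rot [-1.571  0.    -2.493] F [-0.4  0.7  0.6]
[0.0011, 0.0622, 0.0012, 0.0, 0.1, -0.0]
```

Request:
play_rows(rows=[[0.001, 0.035, 0.001, 0, 0, 0], [0.001, 0.055, 0.001, 0, 0, 0], [0.001, 0.062, 0.001, 0, 0, 0], [0.001, 0.062, 0.001, 0, 0, 0], [0.001, 0.062, 0.001, 0, 0, 0]])

```text
t: 14.92
tcp_pos: [512.1, 69.0, 88.9]
ee_rot: [-1.571, 0.001, -2.488]
ft_force: [-0.3, -0.2, 0.9]
grip_width: -0.1
```

```bash
python3 -c "
from h import *
ang();to(*[arc(a) for a in (.32,.39,.45,.5)])"
```

```text
tool ang 0.2294 r 86.8
t 14.9167 pos [512.1  69.   88.9] rot [-1.571e+00  1.000e-03 -2.488e+00] F [-0.3 -0.2  0.9]
[0.0077, 0.0008, 0.0019, 0.0, -3.6, -0.1]
[0.0137, 0.0008, 0.0025, 0.0, -7.7, -0.1]
[0.0187, 0.0008, 0.0033, -0.0, -11.1, -0.1]
[0.0228, 0.0008, 0.0043, -0.0, -14.0, -0.1]
```

Request:
play_rows(rows=[[0.007, 0, 0.0019, 0, -3.6, 0], [0.0135, 0, 0.0025, 0, -7.7, 0], [0.0185, 0, 0.0033, 0, -11.1, 0], [0.0222, 0, 0.0043, 0, -14.0, 0], [0.0222, 0, 0.0043, 0, -14.0, 0]])

```text
t: 15.33
tcp_pos: [497.8, 50.6, 89.9]
ee_rot: [-1.568, 0.002, -2.246]
ft_force: [-0.1, -0.2, 0.2]
grip_width: 0.2
```

Request:
play_rows(rows=[[0, 0, 0, 0, 0, 0], [0, 0, 0, 0, 0, 0]])

```text
t: 15.5
tcp_pos: [497.9, 51.3, 89.3]
ee_rot: [-1.569, 0.002, -2.247]
ft_force: [-0.3, -0.6, 0.8]
grip_width: -0.1
```

```bash
python3 -c "
from h import *
ang();to(*[arc(a) for a in (.52,.54,.55,.558)])"
```

```text
tool ang 0.4942 r 83.7
t 15.5 pos [497.9  51.3  89.3] rot [-1.569e+00  2.000e-03 -2.247e+00] F [-0.3 -0.6  0.8]
[0.0022, 0.0013, -0.0013, -0.1, -1.3, -0.1]
[0.0039, 0.0013, -0.0012, -0.1, -2.4, -0.1]
[0.0047, 0.0013, -0.0012, -0.1, -3.0, -0.1]
[0.0054, 0.0013, -0.0012, -0.1, -3.4, -0.1]
```

Request:
play_rows(rows=[[0.0015, 0, -0.001, 0, -1, 0], [0.003, 0, -0.0012, 0, -2, 0], [0.0042, 0, -0.0012, 0, -2.8, 0], [0.005, 0, -0.0012, 0, -3.4, 0], [0.005, 0, -0.0012, 0, -3.4, 0]])

```text
t: 15.92
tcp_pos: [492.7, 48.0, 88.2]
ee_rot: [-1.571, 0.001, -2.186]
ft_force: [-0.1, 1.1, 0.9]
grip_width: 0.1
```

Request:
play_rows(rows=[[0, 0, 0, 0, 0, 0], [0, 0, 0, 0, 0, 0]])

```text
t: 16.08
tcp_pos: [492.7, 48.0, 88.2]
ee_rot: [-1.571, 0.001, -2.187]
ft_force: [0.6, 1.8, 0.1]
grip_width: -0.2
```

```bash
python3 -c "
from h import *
ang();to(arc(.558))"
```

```text
tool ang 0.5621 r 85.8
t 16.0833 pos [492.7  48.   88.2] rot [-1.571e+00  1.000e-03 -2.187e+00] F [0.6 1.8 0.1]
[-0.0003, 0.0002, 0.0008, -0.0, 0.0, -0.0]
```

Tool angle 0.562, as intended within noise. I withdraw and check.

Request:
play_rows(rows=[[-0.015, 0, 0, 0, 0, 0], [-0.025, -0.02, 0, 0, 0, 0], [-0.025, -0.06, 0, 0, 0, 0], [-0.025, -0.1, 0, 0, 0, 0], [-0.025, -0.14, 0, 0, 0, 0]])

```text
t: 16.5
tcp_pos: [505.9, 67.6, 228.8]
ee_rot: [-1.573, -0.002, -2.186]
ft_force: [0.9, -0.1, -0.2]
grip_width: 0.3
```

Request:
play_rows(rows=[[-0.142, 0, -0.125, 0, 0, 0], [-0.142, 0, -0.125, 0, 0, 0], [-0.142, 0, -0.125, 0, 0, 0], [-0.142, 0, -0.125, 0, 0, 0], [-0.142, 0, -0.125, 0, 0, 0]])

```text
t: 16.92
tcp_pos: [484.9, 261.4, 228.6]
ee_rot: [-1.572, 0.002, -2.181]
ft_force: [-0.5, 0.8, 0.3]
grip_width: 0.4
```

Request:
play_rows(rows=[[0, 0, 0, 0, 0, 0], [0, 0, 0, 0, 0, 0]])

```text
t: 17.08
tcp_pos: [486.0, 257.5, 227.8]
ee_rot: [-1.571, -0.001, -2.182]
ft_force: [-0.3, -0.5, -0.1]
grip_width: 0.3
```

```bash
python3 - 2>/dev/null <<'E'
from h import *
look('pics/p9.png')
f=grab_frame("top");cv2.imwrite("pics/top9.png",f["pixels"][150:390,180:500])
for l in("jar","beaker","pot"):print(l,[(np.round(r["box"]),round(r["confidence"],2)) for r in search_frame("top",l)[:1]])
E
```

```text
66 bg177 depth62 cent 0.425 edges 0.526 0.316 mid 0.421
70 bg177 depth59 cent 0.424 edges 0.524 0.323 mid 0.423
73 bg177 depth56 cent 0.440 edges 0.526 0.337 mid 0.432
76 bg177 depth62 cent 0.432 edges 0.508 0.329 mid 0.419
80 bg177 depth72 cent 0.420 edges 0.509 0.336 mid 0.423
84 bg177 depth96 cent 0.428 edges 0.521 0.342 mid 0.432
88 bg177 depth107 cent 0.424 edges 0.493 0.349 mid 0.421
92 bg177 depth49 cent 0.416 edges 0.491 0.348 mid 0.420
95 bg177 depth52 cent 0.419 edges 0.487 0.343 mid 0.415
98 bg177 depth33 cent 0.430 edges 0.468 0.393 mid 0.431
100 bg177 depth48 cent 0.415 edges 0.431 0.400 mid 0.415
108 bg179 depth73 cent 0.458 edges 0.437 0.416 mid 0.427
110 bg177 depth169 cent 0.460 edges 0.578 0.408 mid 0.493
112 bg178 depth158 cent 0.450 edges 0.579 0.376 mid 0.477
114 bg177 depth168 cent 0.438 edges 0.476 0.371 mid 0.424
116 bg177 depth163 cent 0.427 edges 0.486 0.362 mid 0.424
118 bg178 depth154 cent 0.424 edges 0.490 0.358 mid 0.424
120 bg177 depth148 cent 0.426 edges 0.490 0.361 mid 0.426
122 bg177 depth163 cent 0.424 edges 0.488 0.361 mid 0.425
124 bg177 depth161 cent 0.425 edges 0.487 0.362 mid 0.424
126 bg177 depth92 cent 0.426 edges 0.488 0.364 mid 0.426
jar [(array([221., 284.,  25.,  25.]), 0.74)]
beaker [(array([411., 249.,  34.,  31.]), 0.6)]
pot [(array([372., 222.,  13.,  13.]), 0.55)]
```

View pics/top9.png

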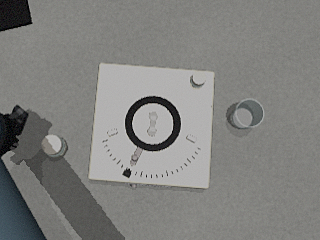

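The lever is at 0.423 and the rider at 0.425. The crop shows the lever (137,155) pointing at the rider (127,173), the jar, beaker and pot in place, and the arm clear. I hand in.

```bash
python3 -c "
from bench import manip
print(manip.close_job())"
```

```text
the job is handed in; nothing more can be done
None
```

The lever was pushed against the zero stop, then back round the scale until its pointer lined up with the rider. I handed the job in at about 17 s with the arm well clear.

- **Zero stop:** the lever stalled there with about 11 N in the horizontal plane at the wrist. The picture showed it against the stop block.
- **Alignment:** the lever reads 0.423 rad and the rider 0.425 rad, measured from the viewer's front line, so they agree within my measuring noise of about 0.005 rad. Single readings near the pointer tip ranged from 0.415 to 0.431.
- **Rider:** its measured angle was the same in all three close measurements after pushing back began, and it agrees with the first look.
- **Jar, beaker and pot:** the jar and beaker were found within about 1 px of where they started. The pot's detection box came out narrower, with its edges shifted by 2 to 3 px, but it looks unmoved in the picture.

No check failed. My first push back stopped short on purpose, and two small nudges finished the alignment from the same side.

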